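# Jack up the flattening press by its sound lug and hold it

### The job

Move the blue lever jack so that its saddle stands centred under the press board's lift lug that carries the green tag (the red-tagged lug is cracked: do not lift there). Then pump the orange handle: one full trial stroke down, let the handle up and the board settle fully back on its stack, then press the handle fully down again, and finish while holding it down, the board raised on the jack alone so that the work under it could be drawn out. Leave the tags in their nests and the red and yellow paint tubes and the eraser alone.

Things in the scene. Friction and masses are not known exactly. Their poses are not given: they have to be found in the camera images.
- press: Fixed flattening press: plywood bed 260 x 190 mm, a stack of card, a hinged wooden board on top. Origin under the bed's centre on the table. The lug side is its own -y (bed edge at y = -95 mm); the hinge line runs along x at y = +90, z = 80 mm. Two dark steel lugs, 44 mm wide, top 93 mm above the table, stick out at x = -60 and +60 mm, y = -95 to -139 mm; below them is open space.
- lug_left (a point): Centre of the underside of the steel lift pad (26 mm diameter, 70 mm above the table, board down) under the lug at x = -60 mm of the press, y = -117 mm. The tag lying above it on the lug tells whether it is the sound one.
- lug_right (a point): Centre of the underside of the steel lift pad (26 mm diameter, 70 mm above the table, board down) under the lug at x = +60 mm of the press, y = -117 mm. The tag lying above it on the lug tells whether it is the sound one.
- board (a joint): Lift angle of the press board about its hinge, rad: 0 = lying down on the stack, grows as the lug side rises (0.1 = pad about 21 mm up). It is about 1.3 kg and falls back by its own weight.
- tag_green: Loose green disc, 28 mm diameter, 6 mm thick, lying in a shallow round nest on top of the sound lug, directly above that lug's lift pad. Origin in the centre of its underside, about 93 mm above the table.
- tag_red: Loose red disc of the same size in the nest on top of the cracked lug. Origin in the centre of its underside.
- jack: Loose blue lever jack, 0.6 to 1 kg. Base plate 56 x 180 x 10 mm, long along its y. Origin under the base's centre; +y to the saddle, -y to the handle. Over the origin stands the housing, 40 mm wide in x, 42 mm long in y, z = 10 to 72 mm: grip it across x above the base plate (its side bosses do not collide). Saddle centre at y = +70 mm; front end of the base at y = +90 mm.
- saddle_top (a point): Centre of the top face of the jack's saddle (black rubber disc, 34 mm diameter); lowered it is 60 mm above the table, 10 mm below the lift pads.
- handle (a joint): Jack handle angle, rad: 0 = up (sprung and damped, where it starts), 0.5 = fully down at its stop. The saddle rises 72 mm per rad (36 mm in all). The pivot is on the jack at y = 0, z = 55 mm, axis along x. Pressing it takes about 6 to 10 N at the pad, and it returns up by itself when released.
- handle_pad (a point): Centre of the upper face of the orange pad, 30 x 30 mm, at the end of the handle. In the jack's frame at y = -100 mm, z = 105 mm with the handle up, and about y = -112 mm, z = 51 mm fully down; it moves on an arc about the pivot.
- red_tube: Bystander: red paint tube, 36 x 108 x 22 mm, lying on the table. Origin under its centre.
- yellow_tube: Bystander: yellow paint tube, 35 x 102 x 23 mm, lying on the table. Origin under its centre.
- eraser: Bystander: pink eraser block, 24 x 46 x 13 mm. Origin under its centre.
There are look-alikes about, which are no part of the job. Several things have the shape of the tag_red; the one meant has the colours described above. Of the things that look like the tag_green, the smaller one is meant.

How it is judged (in metres and radians):
On the way, in this order (a step that is already met when the one before it is completed fails the run):
1. the jack stands on the table with its saddle centred under the green-tagged lug, board still down (horizontal distance between saddle_top and tag_green below 0.014 m and height (world z) of jack below 0.003 m and angle between jack's own z axis and vertical below 0.04 rad and value of joint board below 0.01 rad and value of joint handle below 0.1 rad), for 0.2 s.
2. trial stroke: handle pressed down, board raised by the jack (value of joint handle above 0.43 rad and value of joint board above 0.08 rad and contact force between jack and board above 1 N), for 0.1 s.
3. handle let up, board back down (value of joint handle below 0.15 rad and value of joint board below 0.01 rad), for 0.1 s.
At the end, for the whole second after the job is handed in: Fingers press the handle (over 1 N) at over 0.43 rad; board over 0.08 rad up, still, carried by the jack (over 1 N), not touched by the robot; saddle within 18 mm of the green tag's centre in plan; jack upright on the table; both tags in their nests (about 10 mm) (all of step 2 and velocity of joint board below 0.05 rad/s and contact force between the fingers and handle above 1 N and contact force between each of the arm, the fingers and board below 0.5 N and horizontal distance between saddle_top and tag_green below 0.018 m and height (world z) of jack below 0.004 m and angle between jack's own z axis and vertical below 0.05 rad and (x of tag_green in the frame of press between -0.068 and -0.052 m or x of tag_green in the frame of press between 0.052 and 0.068 m) and y of tag_green in the frame of press between -0.127 and -0.105 m and height (world z) of each of tag_green, tag_red above 0.1 m and (x of tag_red in the frame of press between -0.068 and -0.052 m or x of tag_red in the frame of press between 0.052 and 0.068 m) and y of tag_red in the frame of press between -0.127 and -0.105 m and distance of each of tag_green, tag_red from where it was at the start of the episode below 0.05 m); the arm keeps its last pose, push and grip.
It fails at once if the board is raised with the saddle not under the green-tagged lug (more than 20 mm off) (value of joint board above 0.03 rad and horizontal distance between saddle_top and tag_green above 0.02 m).
It fails at once if a bystander is moved by more than 20 mm (distance of any of red_tube, yellow_tube, eraser from where it was at the start of the episode above 0.02 m).
It also fails if it takes over 58 s, if anything falls off the work surface, if the arm or the gripper's body presses on something with over 40 N, if the wrist force passes 120 N, or if a joint passes its speed limit or range.

### The arm

A 6-joint arm with a two-finger parallel gripper is mounted at the origin on the work surface; the furniture and walls round the work are solid. World frame = base frame: x ahead of the robot, y to its left, z up, the work surface at z = 0. Lengths are in mm, angles in rad, forces in N, time in s.
With the tool pointing down it reaches from about 325 to 875 mm from the base axis. Payload 4.4 kg.
Tool frame: the origin (TCP) lies on the centre line of the jaws, within the pads' length; the fingertips stand ahead of it and the grasp point (between the pads) lies 6 mm ahead of it (ctrl.tcp_to_tips is the z of the fingertips in the tool frame, in mm); z points along the fingers, y is the line along which they close (so a half turn about z gives the same grasp; the last joint's range is limited). The gripper opens to 85 mm and grips with 20 to 120 N. Pads are 22 mm wide; open, the fingers measure 114 mm over their backs; the gripper's body (76 mm by 85 mm) begins 54 mm behind the grasp point. The pads swing forward as they close: fully open they stand 13 mm farther back than shut.
Start: joints at [1.024, 0.207, 1.542, -0, 1.393, -0.15], TCP at [222.229, 530.322, 256.282] pointing down, gripper open.
Joint ranges: [-2.73, 2.73], [-0.86, 2.22], [0.23, 2.46], [-1.11, 4.25], [0.08, 2.63], [-2.82, 2.82]. Speed limits (rad/s): [2.79, 2.79, 3.14, 3.14, 3.14, 3.14].

### API

Orientations are given as a 3x3 rotation matrix whose columns are the frame's x, y, z axes.
In Python, from plant import ctrl, sensors, optics gives the robot as it stands. Calls block until the motion is done:
- ctrl.move_ptp(position, orientation): joint-space move of the TCP to a pose.
- ctrl.move_l(position, rot=None, vel=150, threshold=None): straight line of the TCP; rot=None keeps the orientation; vel is the mean speed in mm/s. With threshold (N) it stops when the force on the tool has changed by that much, and returns True; else False.
- ctrl.set_joints(angles): joint-space move.
- ctrl.gripper_to(opening, force=None): finger opening in mm; force is the grip in N (None keeps the last); returns when the fingers have stopped.
- ctrl.hold(seconds).
- ctrl.solve_ik(position, orientation): joint angles nearest the present ones, or None.
- sensors.read_state(): the state.
- optics.grab_frame(name): name is "scene" or "top" or "wrist"; returns (picture, depth): 420x560x3 uint8, red, green, blue; 420x560 float32, mm along the optical axis (not along the pixel's ray), 0 where there is no reading.
- optics.camera_params(name): a dict with "mtx" (3x3 intrinsics, pixels), "R" (3x3) and "t" (3): a world point X has camera coordinates R X + t; the wrist camera has in their place "T_tool_cam" (4x4, takes a point from camera to tool coordinates, whose origin is the TCP and whose axes are the flange's). Camera axes: x right, y down, z forward; pixel columns grow to the right and rows downward; lengths in mm; the calibration is good to about 2 mm. The wrist camera is an equidistant fisheye: a pixel r from the principal point sees the ray r / f radians off the axis. A picture is of the moment at which its call begins: read the wrist's pose just before it. camera_params takes no time and is no camera call.
A pose or a line that the arm cannot do raises ctrl.MotionError and nothing moves.
- ctrl.finish_job(): hands the job in; it is judged then, once.
The state is a dict: "t": time; "q": joint angles; "qvel": joint speeds; "tau": joint torques, N m; "eef_pos": TCP position; "eef_rot": TCP orientation; "force": force on the tool from outside, world axes, zero at the start; "wrist_torque": the same for the moment, N m; "grip_width": finger opening in mm; "grasp_force": force on a finger pad.
Only numpy, scipy, OpenCV 4.12 (cv2) and the standard library are available. Lean on these libraries where they do the work, as an engineer would, in place of code of your own. Each camera call takes 0.05 s, during which the arm holds its last target. There are 200 camera calls.

## Working session

There is one attempt and no reset: what is moved stays moved. The work goes in short steps, each a Python script; the robot and the scene stay as the last script left them, time stands still between calls to the robot, and variables do not carry over. Pictures are saved under pics/ and viewed, at most 10 in all, crops included, and the job is handed in when it is done.

```bash
mkdir -p pics && ls && python3 - <<'E'
from plant import ctrl, sensors, optics
import cv2, numpy as np
for n in ("scene","top"):
    im,d=optics.grab_frame(n); cv2.imwrite(f"pics/{n}0.png",im[:,:,::-1]); np.savez(f"pics/{n}0.npz",im=im,d=d)
    p=optics.camera_params(n); print(n,np.round(p["mtx"],1).tolist(),np.round(p["R"],3).tolist(),np.round(p["t"],1).tolist())
print(sensors.read_state()["t"],ctrl.tcp_to_tips)
E
```

```text
pics
scene [[480.6, 0.0, 275.0], [0.0, 480.6, 211.3], [0.0, 0.0, 1.0]] [[0.451, -0.892, -0.023], [-0.554, -0.26, -0.791], [0.7, 0.37, -0.611]] [-292.0, 363.5, 918.1]
top [[482.0, 0.0, 279.9], [0.0, 482.0, 208.6], [0.0, 0.0, 1.0]] [[0.008, -1.0, -0.002], [-0.988, -0.008, -0.156], [0.156, 0.003, -0.988]] [-56.0, 549.4, 917.0]
0.1 25.0
```

View pics/scene0.png

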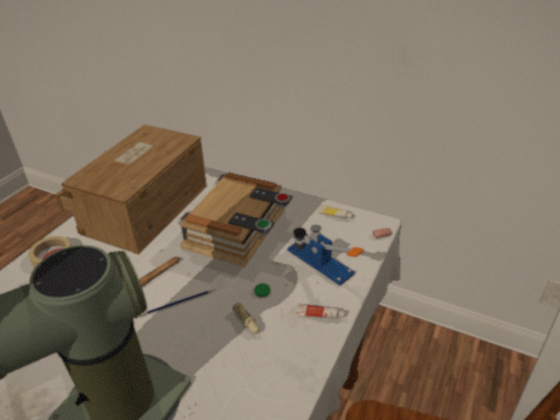

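View pics/top0.png

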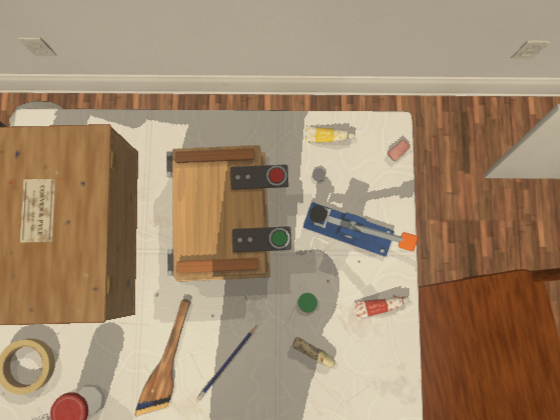

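Top view: the green discs are the tag on the lug at (279,238) and a larger disc on the table at (307,302), so I choose the lug one. The red discs are the tag on the lug at (277,175) and a jar at (68,408), so again the lug one. The jack has its saddle at (319,214) and its orange pad at (407,241). A loose grey cylinder stands at (319,174).

```bash
cat > h.py <<'E'
import cv2, numpy as np
from plant import ctrl, sensors, optics
def ray(n,uv):
    p=optics.camera_params(n); R,t=np.array(p["R"]),np.array(p["t"]); K=np.array(p["mtx"])
    d=R.T@np.linalg.solve(K,[uv[0],uv[1],1.]); return -R.T@t,d
def onz(n,uv,z):
    o,d=ray(n,uv); return o+d*(z-o[2])/d[2]
def tri(a,ua,b,ub):
    o1,d1=ray(a,ua); o2,d2=ray(b,ub)
    s=np.linalg.lstsq(np.c_[d1,-d2],o2-o1,rcond=None)[0]
    p,q=o1+s[0]*d1,o2+s[1]*d2; return (p+q)/2,np.linalg.norm(p-q)
def hsv(im,lo,hi,box):
    m=cv2.inRange(cv2.cvtColor(im,cv2.COLOR_RGB2HSV),np.array(lo),np.array(hi))
    k=np.zeros_like(m); x0,y0,x1,y1=box; k[y0:y1,x0:x1]=1; m=m*k
    if lo[0]==0 and hi[0]<=8:
        m|=cv2.inRange(cv2.cvtColor(im,cv2.COLOR_RGB2HSV),np.array((172,)+tuple(lo[1:])),np.array((180,255,255)))*k
    c=cv2.findContours(m,cv2.RETR_EXTERNAL,cv2.CHAIN_APPROX_NONE)[0]
    return max(c,key=cv2.contourArea)
def cen(c):
    m=cv2.moments(c); return np.array([m["m10"],m["m01"]])/m["m00"]
E
python3 - <<'E'
from h import *
T=np.load("pics/top0.npz")["im"];S=np.load("pics/scene0.npz")["im"]
G=((45,80,30),(90,255,255));R=((0,110,60),(8,255,255));O=((5,180,120),(18,255,255));B=((100,120,40),(125,255,255))
for nm,c,bt,bs in (("green",G,(265,225,295,252),(252,215,275,235)),("red",R,(262,160,292,190),(272,188,295,208)),
  ("orange",O,(390,225,425,255),(340,240,370,262)),("decoy",G,(290,285,325,320),(250,280,275,300))):
    a=hsv(T,*c,bt);b=hsv(S,*c,bs)
    print(nm,cv2.contourArea(a),cen(a).round(1),cv2.contourArea(b),cen(b).round(1),[x.round(1) for x in tri("top",cen(a),"scene",cen(b))],cv2.minAreaRect(a)[1])
c=hsv(T,*B,(295,195,400,262)); print("blue",cv2.minAreaRect(c),cv2.contourArea(c))
q=cv2.boxPoints(cv2.minAreaRect(c)); print([onz("top",p,10).round(1).tolist() for p in q])
c2=hsv(S,*B,(280,220,362,290)); print("scene blue",cv2.contourArea(c2),cv2.approxPolyDP(c2,4,True)[:,0].tolist())
# black saddle
k=hsv(T,(0,0,0),(180,255,50),(305,203,332,228)); print("black",cv2.minAreaRect(k),onz("top",cen(k),60).round(1))
cv2.imwrite("pics/crop.png",np.hstack([cv2.resize(T[150:270,225:425],None,fx=3,fy=3,interpolation=cv2.INTER_CUBIC)])[:,:,::-1])
E
```

```text
green 151.0 [279.  237.8] 49.5 [262.7 223. ] [array([486. , -50.4,  99.8]), np.float64(0.1)] (14.0, 14.0)
red 154.0 [276.1 175. ] 45.5 [281.9 196.7] [array([605.4, -44.1,  98.9]), np.float64(0.1)] (14.0, 14.0)
orange 192.0 [408.1 241.7] 61.5 [354.9 251.6] [array([ 480.4, -288.8,  103.4]), np.float64(0.1)] (15.17893123626709, 15.495159149169922)
decoy 245.5 [307.3 302.2] 137.5 [261.9 289.7] [array([ 365.8, -107.9,    5.8]), np.float64(0.2)] (18.0, 18.0)
blue ((348.0, 233.0), (0.0, 0.0), 0.0) 0.0
[[505.7, -191.1, 10.0], [505.7, -191.1, 10.0], [505.7, -191.1, 10.0], [505.7, -191.1, 10.0]]
scene blue 1036.5 [[289, 248], [338, 283], [352, 273], [329, 257], [318, 242], [330, 241], [320, 235], [317, 243], [312, 240], [301, 250]]Traceback (most recent call last):
  File "<stdin>", line 12, in <module>
  File "h.py", line 18, in hsv
    return max(c,key=cv2.contourArea)
ValueError: max() iterable argument is empty
```

```bash
python3 - <<'E'
from h import *
T=np.load("pics/top0.npz")["im"];H=cv2.cvtColor(T,cv2.COLOR_RGB2HSV)
print(H[238,340],H[245,380],H[214,319],H[220,312],H[240,322], H[230,350])
B=((95,100,20),(130,255,255))
c=hsv(T,*B,(295,195,402,262)); 
c=np.vstack([x for x in cv2.findContours(cv2.morphologyEx(cv2.inRange(H,*map(np.array,B)),cv2.MORPH_OPEN,np.ones((2,2))),0,cv2.CHAIN_APPROX_NONE)[0] if cv2.contourArea(x)>15 and 295<x[:,0,0].mean()<402 and 195<x[:,0,1].mean()<262])
r=cv2.minAreaRect(c);print(r);print([onz("top",p,10).round(1).tolist() for p in cv2.boxPoints(r)],onz("top",r[0],10))
im=cv2.resize(T[150:270,225:425],None,fx=4,fy=4,interpolation=cv2.INTER_CUBIC)
for p in cv2.boxPoints(r): cv2.circle(im,tuple(int(v) for v in (p-[225,150])*4),3,(255,0,255),-1)
cv2.imwrite("pics/crop.png",im[:,:,::-1])
E
```

```text
[108 104 110] [109 102 113] [15 40 64] [17 34 67] [ 21  40 224] [108 113 120]
((349.76153564453125, 229.09230041503906), (86.58870697021484, 27.51313018798828), 19.440034866333008)
[[515.9, -101.9, 10.0], [570.0, -120.8, 10.0], [511.5, -287.6, 10.0], [458.4, -267.5, 10.0]] [ 513.72844951 -194.82618977   10.        ]
```

View pics/crop.png

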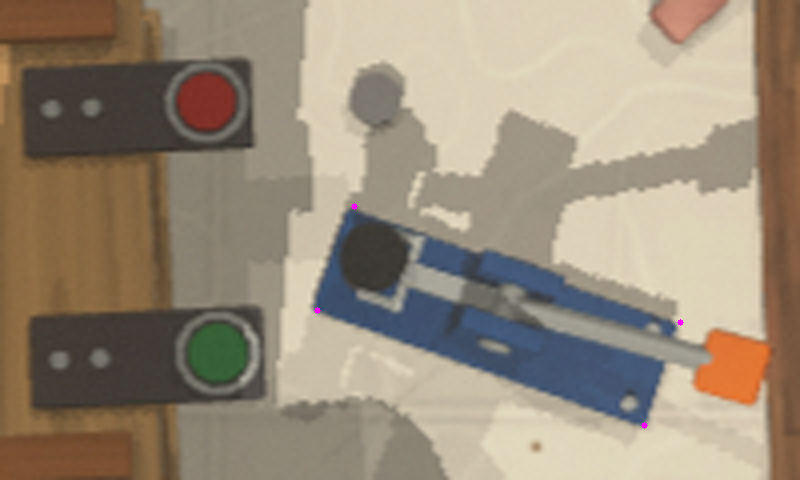

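The crop confirms the choice: the green tag sits in the nest of the near lug at crop (217,352), and the red tag is on the far lug. The jack has its saddle at (375,257) and the pad at (733,367). Next I cross-check the jack axis and get above it.

```bash
cat >> h.py <<'E'
def tool(yaw,flip=False):
    c,s=np.cos(yaw),np.sin(yaw); k=-1 if flip else 1
    return np.array([[-s*k,c*k,0],[c*k,s*k,0],[0,0,-1.]])
E
python3 - <<'E'
from h import *
T=np.load("pics/top0.npz");S=np.load("pics/scene0.npz")
D=((0,0,0),(180,255,85))
a=hsv(T["im"],*D,(306,203,331,226)); b=hsv(S["im"],(0,0,0),(180,255,60),(290,222,308,240))
print(cv2.minAreaRect(a),cen(a),cv2.minAreaRect(b),cen(b))
print("tri",tri("top",cen(a),"scene",cen(b)))
s=onz("top",cen(a),60); pad=np.array([480.4,-288.8]); v=s[:2]-pad; L=np.hypot(*v); v/=L
yaw=np.arctan2(-v[0],v[1]); print("saddle",s,"L",L,"yaw",np.degrees(yaw),"origin",s[:2]-70*v,pad+100*v)
p=optics.camera_params("top"); o,d=ray("top",(349,228)); 
for uv in ((345,222),(349,232),(356,225),(319,214),(340,240),(375,250)):
    o,d=ray("top",uv); dep=T["d"][uv[1],uv[0]]; R=np.array(p["R"]); print(uv,(o+d*dep/(R[2]@d)).round(1))
print(np.array(optics.camera_params("wrist")["T_tool_cam"]).round(2).tolist(), sensors.read_state()["eef_rot"])
og=s[:2]-70*v
for f in (False,True):
    for y in (yaw,np.radians(3)): print(f,ctrl.solve_ik([og[0],og[1],61],tool(y,f)))
E
```

```text
((318.0, 213.0), (16.0, 18.0), 0.0) [317.68250377 213.52639517] ((299.25, 232.75), (11.31370735168457, 10.60660171508789), 45.0) [299.23649907 233.18435754]
tri (array([ 538.61685588, -125.5212438 ,   54.01618134]), np.float64(0.9868784313948696))
saddle [ 537.9909135  -125.48972294   60.        ] L 173.1674331744663 yaw -19.425056076642296 origin [ 514.71076277 -191.50513464] [ 513.65735818 -194.492269  ]
(345, 222) [ 522.8 -179.7   51.8]
(349, 232) [ 500.9 -184.4   72.3]
(356, 225) [ 515.7 -199.5   62.5]
(319, 214) [ 537.4 -128.2   57.6]
(340, 240) [ 491.6 -175.2    5.3]
(375, 250) [ 471.8 -246.7    3.7]
[[-0.0, -0.95, -0.3, 75.55], [1.0, -0.0, 0.0, -0.15], [-0.0, -0.3, 0.95, -117.28], [0.0, 0.0, 0.0, 1.0]] [[-9.22287680e-01  3.86502497e-01 -1.12062336e-03]
 [ 3.86503975e-01  9.22285981e-01 -1.80214411e-03]
 [ 3.37002013e-04 -2.09522069e-03 -9.99997748e-01]]
False [-5.13806132e-01  3.93632600e-01  1.75280128e+00 -4.44089210e-16
  9.95158776e-01 -1.74774946e-01]
False [-5.13806132e-01  3.93632600e-01  1.75280128e+00 -4.44089210e-16
  9.95158776e-01 -5.66166010e-01]
True None
True [-5.13806132e-01  3.93632600e-01  1.75280128e+00 -4.44089210e-16
  9.95158776e-01  2.57542664e+00]
```

```bash
python3 - <<'E'
from h import *
T=np.load("pics/top0.npz"); p=optics.camera_params("top"); R=np.array(p["R"])
for uv in ((60,150),(60,250),(100,300)):
    o,d=ray("top",uv); print((o+d*T["d"][uv[1],uv[0]]/(R[2]@d)).round(0))
E
```

```text
[630. 334. 175.]
[455. 321. 172.]
[372. 248. 171.]
```

```bash
python3 - <<'E'
from h import *
yaw=np.radians(-19.4); R=tool(yaw); og=np.array([514.,-193.5])
s=sensors.read_state(); p=s["eef_pos"]
ctrl.move_l([p[0],p[1],300])
ctrl.move_ptp([og[0],og[1],290],R)
ctrl.gripper_to(85,40)
st=sensors.read_state(); im,d=optics.grab_frame("wrist")
np.savez("pics/w1.npz",im=im,d=d,pos=st["eef_pos"],rot=st["eef_rot"]); cv2.imwrite("pics/w1.png",im[:,:,::-1])
print(st["t"],st["eef_pos"],st["grip_width"],np.array(optics.camera_params("wrist")["mtx"]).round(1).tolist())
E
```

```text
3.5083 [ 514.20738127 -192.99240732  290.03639492] 84.78157525758802 [[325.2, 0.0, 282.9], [0.0, 325.2, 212.5], [0.0, 0.0, 1.0]]
```

View pics/w1.png

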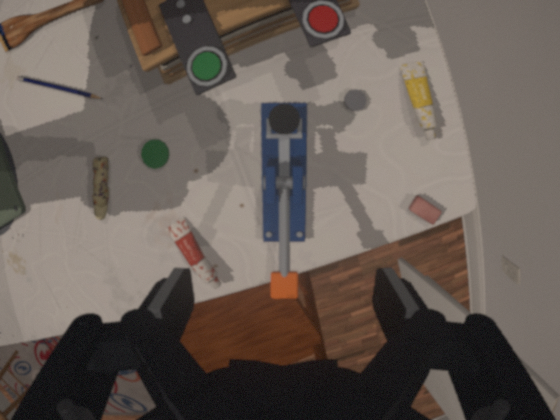

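The wrist view shows the jack upright in the picture: saddle (285,118), pad (285,285), base corners (262,103), (307,103), (306,241) and (263,241). The yaw estimate therefore fits. Now I refine it, then grasp.

```bash
cat >> h.py <<'E'
def wonz(f,uv,z):
    q=optics.camera_params("wrist"); K=np.array(q["mtx"]); M=np.array(q["T_tool_cam"])
    a=(np.array(uv)-K[:2,2])/K[0,0]; r=np.hypot(*a); d=np.r_[a/r*np.sin(r),np.cos(r)]
    R=f["rot"]; o=f["pos"]+R@M[:3,3]; d=R@M[:3,:3]@d
    return (o+d*(z-o[2])/d[2])[:2]
E
python3 - <<'E'
from h import *
f=np.load("pics/w1.npz"); im=f["im"]
bc=[wonz(f,u,10) for u in ((262,103),(307,103),(306,241),(263,241))]
print(np.round(bc,1).tolist()); c=np.mean(bc,0); v=(bc[0]+bc[1]-bc[2]-bc[3])/2; print("base c",c,np.hypot(*v),np.degrees(np.arctan2(-v[0],v[1])))
k=hsv(im,(0,0,0),(180,255,60),(268,100,302,136)); print("saddle",cen(k),wonz(f,cen(k),60))
o=hsv(im,(5,180,100),(18,255,255),(260,260,310,310)); print("pad",cen(o),wonz(f,cen(o),104))
g=hsv(im,(45,80,30),(90,255,255),(185,45,225,85)); r=hsv(im,(0,110,60),(8,255,255),(300,0,345,40))
print("tags",wonz(f,cen(g),99),wonz(f,cen(r),99))
E
```

```text
[[520.7, -99.7], [571.7, -117.6], [514.3, -285.2], [460.8, -266.3]]
base c [ 516.87945515 -192.20430014] 177.1277385187077 -19.356856939198206
saddle [283.99975454 118.30731468] [ 539.3806132  -125.71639756]
pad [283.83814304 289.05771644] [ 480.58504028 -292.00506893]
tags [487.71609347 -50.75613641] [606.34040459 -44.6982469 ]
```

```bash
python3 - <<'E'
from h import *
y0=np.radians(-19.4); y1=np.radians(3.0); og=np.array([515.5,-192.2])
def rep(m):
    s=sensors.read_state(); print(m,round(s["t"],2),s["eef_pos"].round(1),np.round(s["force"],1),round(s["grip_width"],1),np.round(s["grasp_force"],1))
ctrl.move_l([*og,110],tool(y0),vel=200); rep("above")
hit=ctrl.move_l([*og,61],vel=60,threshold=8); rep(hit)
if not hit:
    ctrl.gripper_to(20,40); rep("grip")
    ctrl.move_l([*og,63],vel=20); rep("lift2")
    tag=np.array([486.9,-50.6]); ya=np.array([-np.sin(y1),np.cos(y1)])
    tgt=tag-74*ya; pre=tgt-65*ya
    ctrl.move_l([*pre,63],tool(y1),vel=50); rep("pre")
    s=sensors.read_state(); im,d=optics.grab_frame("wrist")
    np.savez("pics/w2.npz",im=im,d=d,pos=s["eef_pos"],rot=s["eef_rot"]); cv2.imwrite("pics/w2.png",im[:,:,::-1])
    im,d=optics.grab_frame("top"); np.savez("pics/t2.npz",im=im,d=d); cv2.imwrite("pics/t2.png",im[:,:,::-1])
    print(tgt)
E
```

```text
above 4.61 [ 516.5 -192.7  111.2] [-0.3 -0.3  0.6] 85.2 0.0
False 5.58 [ 515.8 -192.4   61.3] [-0.7  0.3 -0.3] 85.1 0.0
grip 6.06 [ 515.7 -192.3   61.4] [-0.4  0.2  2.2] 39.6 42.5
lift2 6.31 [ 514.2 -191.4   61.6] [-1.4  0.7 -5.7] 39.5 41.5
pre 6.89 [ 493.9 -189.2   62.5] [ 0.7  0.3 -6.5] 39.5 41.4
[ 490.77286076 -124.49858557]
```

View pics/w2.png

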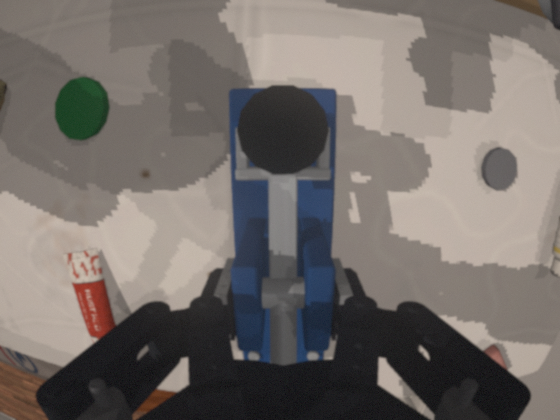

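```bash
python3 - <<'E'
from h import *
f=np.load("pics/w2.npz"); im=f["im"]; T=np.load("pics/t2.npz")["im"]
for z in (60,62):
  try:
    k=hsv(T,(0,0,0),(180,255,85),(290,205,330,260)); print("saddle top",cv2.minAreaRect(k),onz("top",cen(k),z))
  except Exception as e: print(e)
H=cv2.cvtColor(T,cv2.COLOR_RGB2HSV)
o=hsv(T,(5,180,120),(18,255,255),(360,190,440,290)); print("pad",onz("top",cen(o),105),cv2.contourArea(o))
print(sensors.read_state()["eef_pos"])
E
```

```text
saddle top ((310.6847229003906, 242.82798767089844), (14.126138687133789, 30.008068084716797), 28.610462188720703) [ 489.93131877 -118.26095456   60.        ]
saddle top ((310.6847229003906, 242.82798767089844), (14.126138687133789, 30.008068084716797), 28.610462188720703) [ 489.73761215 -118.12429811   62.        ]
pad [ 397.52814341 -333.691285    105.        ] 6.0
[ 494.33498136 -189.40747418   62.79679949]
```

The wrist view shows the jack held straight in the jaws. The saddle disc is at (283,129) and the base front edge is at row 90. I measure the saddle, slide the jack in, set it down and check.

```bash
python3 - <<'E'
from h import *
f=np.load("pics/w2.npz"); im=f["im"]
k=hsv(im,(0,0,0),(180,255,50),(236,84,332,174)); c,r=cv2.minEnclosingCircle(k); print(c,r,cv2.minAreaRect(k))
y1=np.radians(3.0); ya=np.array([-np.sin(y1),np.cos(y1)]); xa=np.array([np.cos(y1),np.sin(y1)])
sd=wonz(f,(283,129),61.5); rel=sd-f["pos"][:2]; print("saddle rel tool: x",rel@xa,"y",rel@ya)
print("front edge rel y",(wonz(f,(283,90),11)-f["pos"][:2])@ya)
def rep(m):
    s=sensors.read_state(); print(m,round(s["t"],2),s["eef_pos"].round(1),np.round(s["force"],1),round(s["grip_width"],1))
ly=rel@ya; 
if not 66<ly<74: ly=70.
tag=np.array([486.9,-50.6]); tgt=tag-(4+ly)*ya; print(tgt)
print(ctrl.move_l([*tgt,63],tool(y1),vel=50,threshold=15)); rep("in")
print(ctrl.move_l([*tgt,60.5],vel=20,threshold=6)); rep("down")
im,d=optics.grab_frame("top"); np.savez("pics/t3.npz",im=im,d=d)
i2,d=optics.grab_frame("scene"); np.savez("pics/s3.npz",im=i2,d=d)
cv2.imwrite("pics/t3.png",np.hstack([cv2.resize(im[150:270,225:385],None,fx=2.5,fy=2.5,interpolation=2),cv2.resize(i2[170:290,210:370],None,fx=2.5,fy=2.5,interpolation=2)])[:,:,::-1])
E
```

```text
(281.8661804199219, 129.44937133789062) 44.357635498046875 ((280.10357666015625, 136.60939025878906), (86.92951965332031, 72.1673812866211), 12.875000953674316)
saddle rel tool: x 0.3193328581670334 y 70.32664663292229
front edge rel y 88.41100035625095
[ 490.78995613 -124.82478455]
False
in 8.43 [ 490.9 -125.2   63.1] [ 0.5 -0.6 -6.4] 39.5
True
down 8.64 [ 491.5 -125.5   61.4] [-0.5  0.5  6.2] 39.7
```

View pics/t3.png

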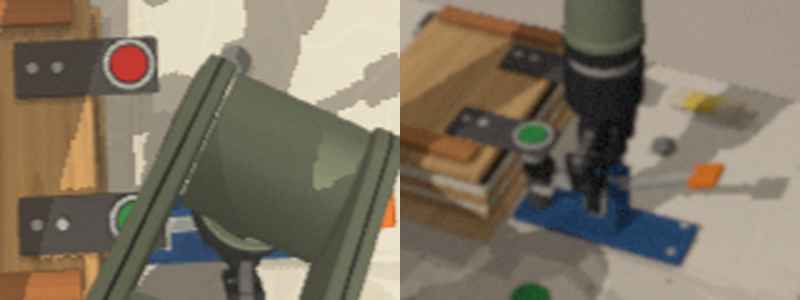

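Left crop: the green lug's tag is partly behind the arm. Right crop: the saddle stands directly below the green-tagged lug, with the jack flat. I release, rise and measure from above.

```bash
python3 - <<'E'
from h import *
y1=np.radians(3.0)
s=sensors.read_state(); p=s["eef_pos"]
ctrl.gripper_to(85)
ctrl.move_l([p[0],p[1],130],vel=60); ctrl.move_l([p[0]+5,p[1]-70,290],tool(y1),vel=200); ctrl.hold(0.3)
s=sensors.read_state(); im,d=optics.grab_frame("wrist")
f=dict(im=im,pos=s["eef_pos"],rot=s["eef_rot"]); np.savez("pics/w4.npz",**f); cv2.imwrite("pics/w4.png",im[:,:,::-1])
print(s["t"],s["eef_pos"],s["force"].round(1))
o=hsv(im,(5,180,100),(18,255,255),(200,150,360,420)); print("pad",cen(o),wonz(f,cen(o),104))
g=hsv(im,(45,80,30),(90,255,255),(250,40,330,160)); print("tag",cen(g),wonz(f,cen(g),99),cv2.contourArea(g))
H=cv2.cvtColor(im,cv2.COLOR_RGB2HSV); m=cv2.inRange(H,np.array((95,100,20)),np.array((130,255,255)))
c=np.vstack([x for x in cv2.findContours(m,0,1)[0] if cv2.contourArea(x)>30 and 220<x[:,0,0].mean()<350 and x[:,0,1].mean()<300]); r=cv2.minAreaRect(c); print(r)
for q in cv2.boxPoints(r): print(q,wonz(f,q,10).round(1))
E
```

```text
11.9167 [ 496.2514998  -194.97383281  289.13193323] [-1.1  0.4 -0.9]Traceback (most recent call last):
  File "<stdin>", line 9, in <module>
  File "h.py", line 18, in hsv
    return max(c,key=cv2.contourArea)
ValueError: max() iterable argument is empty
```

View pics/w4.png

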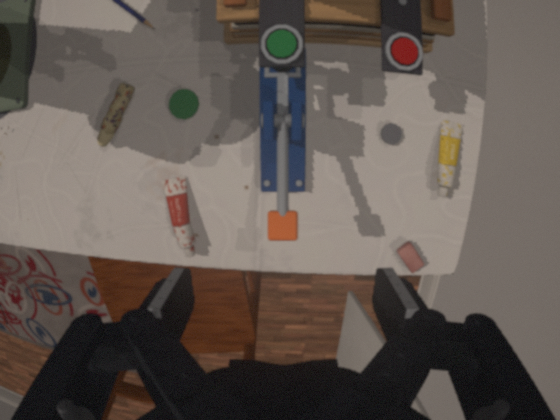

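The wrist view shows the tag at (283,44) in line with the jack axis, the pad at (283,225) and the base rear corners at (262,192) and (305,192).

```bash
python3 - <<'E'
from h import *
f=np.load("pics/w4.npz"); y1=np.radians(3.0); ya=np.array([-np.sin(y1),np.cos(y1)]); xa=np.array([np.cos(y1),np.sin(y1)])
tag=wonz(f,(282.5,44),99); pad=wonz(f,(283,225),104); rb=(wonz(f,(262,192),10)+wonz(f,(305,192),10))/2
print(tag,pad,rb)
for n,v,e in (("pad",pad,170),("rear",rb,160)):
    d=tag-v; print(n,"x off",d@xa,"y: saddle short of tag by",d@ya-e)
o=np.array([490.9,-125.0])+f["pos"][:2]*0; print("pad expected",o-100*ya)
for z in (180,74): print(ctrl.solve_ik([*(pad-10*ya*(z<100)),z],tool(y1)))
E
```

```text
[488.39799854 -51.52115663] [ 497.86433733 -225.89547668] [ 497.88181005 -215.10031478]
pad x off -0.32731871824158665 y: saddle short of tag by 4.630775998199624
rear x off -0.9097426143187072 y: saddle short of tag by 3.8513229385225998
pad expected [ 496.13359562 -224.86295348]
[-5.84280183e-01  2.22394189e-01  1.68879109e+00 -4.44089210e-16
  1.23040737e+00 -6.36640060e-01]
[-5.99028157e-01  3.76688546e-01  1.74262727e+00 -4.44089210e-16
  1.02227684e+00 -6.51388035e-01]
```

```bash
cat >> h.py <<'E'
Y1=np.radians(3.0); YA=np.array([-np.sin(Y1),np.cos(Y1)]); OG=np.array([497.0,-225.4])+100*YA
def at(th,dz=0):
    y=-(100*np.cos(th)+50*np.sin(th)); z=55+50*np.cos(th)-100*np.sin(th)
    return [*(OG+y*YA),z+ctrl.tcp_to_tips+dz]
def rep(m):
    s=sensors.read_state(); print(m,round(s["t"],2),s["eef_pos"].round(1),np.round(s["force"],1))
def press():
    hit=ctrl.move_l(at(0,-6),vel=25,threshold=2); rep(f"touch {hit}")
    for th in (.1,.2,.3,.4,.48): ctrl.move_l(at(th),vel=40); rep(th)
    hit=ctrl.move_l(at(.5,-6),vel=15,threshold=10); rep(f"stop {hit}")
    ctrl.hold(0.5); rep("held")
def snap(n):
    im,d=optics.grab_frame("scene"); np.savez(f"pics/{n}.npz",im=im,d=d)
    return cv2.resize(im[170:290,210:410],None,fx=2,fy=2,interpolation=2)[:,:,::-1]
E
python3 - <<'E'
from h import *
ctrl.gripper_to(0,60)
ctrl.move_l(at(0,20),tool(Y1),vel=150); rep("over")
a=snap("a"); press(); b=snap("b"); cv2.imwrite("pics/press.png",np.hstack([a,b]))
print(sensors.read_state()["grip_width"])
E
```

```text
over 13.84 [ 497.7 -225.7  151. ] [-0.5  0.1  0.2]
touch True 14.62 [ 496.5 -225.2  131. ] [0.7 0.5 1. ]
0.1 15.08 [ 497.  -230.   119.3] [-1.4 -0.1  1.1]
0.2 15.52 [ 497.4 -233.   109.3] [-1.4  2.7  4.7]
0.3 15.95 [ 497.5 -235.3   98.5] [-1.9  1.4  5.3]
0.4 16.38 [ 497.6 -236.5   87.4] [-1.8  2.1  5.9]
0.48 16.76 [ 497.6 -236.8   78.7] [-1.7  2.3  7.2]
stop True 17.15 [ 497.7 -236.8   76.1] [-3.5  1.8 12.3]
held 17.65 [ 497.7 -236.7   76.2] [-3.2  1.6 10.5]
0.08645028306731023
```

View pics/press.png

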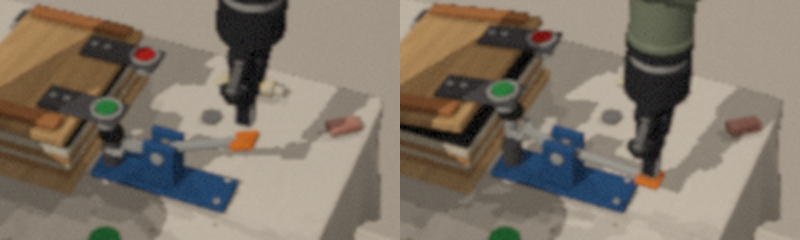

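The trial stroke worked: the handle is on its stop (tip z 51) and a dark gap shows under the raised board at crop (490,135). Next I let the handle up, check that the board is back down, and press again.

```bash
python3 - <<'E'
from h import *
def green(n):
    return cen(hsv(np.load(f"pics/{n}.npz")["im"],(45,80,30),(90,255,255),(245,205,280,240)))
for th in (.4,.3,.2,.1,0): ctrl.move_l(at(th,2),vel=50)
ctrl.move_l(at(0,20),vel=80); ctrl.hold(1.5); rep("up")
c=snap("c"); print("tag px",green("a"),green("b"),green("c"))
np.save("pics/c.npy",c)
for n in "abc":
    o=hsv(np.load(f"pics/{n}.npz")["im"],(5,180,120),(18,255,255),(300,220,370,290)); print(n,"pad px",cen(o))
if np.hypot(*(green("a")-green("c")))<1.0:
    press(); d=snap("d"); print(green("d")); cv2.imwrite("pics/fin.png",np.hstack([c,d]))
E
```

```text
up 21.52 [ 497.  -225.4  150. ] [-0.9 -0.2 -0.8]
tag px [262.72053872 223.13804714] [260.79487179 214.12820513] [262.68027211 223.15646259]
a pad px [331.80645161 240.07795699]
b pad px [333.67295597 260.32704403]
c pad px [331.76666667 240.08611111]
touch True 22.28 [ 496.5 -225.2  131.4] [ 0.4 -0.8  0.5]
0.1 22.76 [ 497.  -230.   119.3] [-1.6 -0.2  1.2]
0.2 23.19 [ 497.4 -233.   109.3] [-2.3  1.2  5.4]
0.3 23.62 [ 497.5 -235.3   98.4] [-1.5  2.4  6.2]
0.4 24.06 [ 497.6 -236.5   87.4] [-2.9  1.9  6.3]
0.48 24.43 [ 497.6 -236.8   78.7] [-2.3  2.4  6.9]
stop True 24.82 [ 497.7 -236.7   76. ] [-3.5  1.8 10.3]
held 25.32 [ 497.7 -236.7   76.2] [-2.8  1.6  9.8]
[260.86379928 214.07168459]
```

View pics/fin.png

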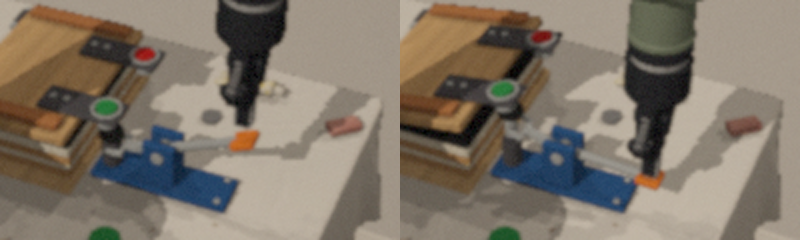

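Left crop: handle up, and the tag is back at its starting pixel, so the board is down. Right crop: handle down on its stop and held at about 10 N, board raised, tags in their nests. I hand in now.

```bash
python3 -c "
from plant import ctrl
print(ctrl.finish_job())"
```

```text
the job is handed in; nothing more can be done
None
```

I placed the jack under the green-tagged lug, with the saddle about 4 mm short of the tag's centre. After one trial stroke and a full settle, I pressed the handle down again and handed the job in with it held at about 10 N and the board raised; the judge's verdict was not shown.

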